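# Lock the dust-box hatch with a flat key

## Task

The hatch of the dust-extraction box is shut but not locked. Take the flat key from its wooden block, seat its blade in the slot of the round fastener, push the fastener in and turn it a quarter turn clockwise until it springs back up locked, using gentle force and only the key on the box. Then stand the key back in its block and let go, leaving the other things on the bench where they are.

Things in the scene. Friction and masses are not known exactly. Their poses are not given: they have to be found in the camera images.
- extractor: Fixed grey sheet-steel junction box, 260 (x) x 220 (y) x 96 mm, with an aluminium hatch on top (outer face 100 mm above the bench) and a duct stub on its +x face. Origin: centre of the underside. The hatch carries the fastener: a round steel head, 34 mm across, 12 mm proud of the hatch, with a straight slot 5.5 mm wide, 6 mm deep, open at both ends, across the middle of its top.
- fastener_spot (a point): Nominal centre of the fastener head's top face, 112 mm above the bench, in the box's axes. The real head floats in an oversize hole: it starts up to 6.5 mm off this point in box x and 3 mm in box y. This offset is NOT measured: feel or look for it. Pushed sideways with over about 4 N it slides, at most 7.5 mm from this point each way.
- fastener (a joint): Turn of the fastener, rad, growing clockwise seen from above, stops at 0 and 1.75; starts at 0 to 0.1. At 0 the slot lies along box y, at 1.57 along box x (in line with two raised marks on the hatch). A bayonet: with the head up it turns only below 0.15 (unlocked) or above 1.4 (locked); between, a wall blocks it unless pushed in over 3 mm. Drag about 0.05 N m.
- plunge (a joint): How far the head is pushed in, m: 0 up, 0.005 at its stop. A spring pushes it up: about 4 N to start moving it, 10 N at 4 mm, 11 N at the stop; it is not made to be forced beyond. Let go in the locked position, it springs back up to 0.
- key: Loose flat key, 70 g, standing blade down in the block. Steel blade 22 mm wide (key x), 3 mm thick (key y), 34 mm long; above it a wooden grip 36 mm (x) x 14 mm (y) x 38 mm tall. Origin: middle of the blade's lower edge; z up along the key, whole height 72 mm (the grip begins 34 mm above the origin: 34 to 72 mm).
- block: Fixed wooden block 80 (x) x 70 (y) x 40 mm. Origin: centre of the underside. The blade's slot runs along its x axis.
- block_slot (a point): Centre of the mouth of the block's slot, in its top face, 40 mm above the bench. The slot is 30 mm (block x) x 9 mm (block y) and goes right through; in it the key stands with its grip's shoulder on the block's top, the key's origin 34 mm below this point.
- mallet: Bystander, to be left alone: wooden mallet lying on the bench.
- chisel: Bystander, to be left alone: wood chisel lying on the bench, 245 mm long.
- glue: Bystander, to be left alone: white glue bottle, 56 mm across, 150 mm tall, standing.
- mug: Bystander, to be left alone: white mug, 76 mm across, 85 mm tall.
- carving: Bystander, to be left alone: small carved wooden panel 140 x 60 x 24 mm.
- offcut: Bystander, to be left alone: plywood offcut 90 x 45 x 30 mm.
- tape: Bystander, to be left alone: roll of paper tape, 90 mm across, 22 mm tall.

How it is judged:
On the way, in this order (a step that is already met when the one before it is completed fails the run):
1. the key's blade presses the still unturned fastener in (value of joint plunge above 0.0025 m and contact force between key and extractor above 3 N and value of joint fastener below 0.5 rad), for 0.1 s.
2. the fastener is turned past its wall, with the key on it (value of joint fastener above 1.3 rad and contact force between key and extractor above 0.3 N).
3. the fastener has sprung back up in the locked position (value of joint fastener above 1.35 rad and value of joint plunge below 0.001 m and contact force between key and extractor below 0.2 N), for 0.2 s.
At the end, for the whole second after the job is handed in: The fastener is locked (turned at least 1.35 rad) and up (within 1 mm); the key stands upright (within 0.1 rad) and at rest in the block's slot, its origin within 6 mm of the slot's centre line and 1 to 10 mm above the bench, let go (value of joint fastener above 1.35 rad and value of joint plunge below 0.001 m and z of key in the frame of block between 0.001 and 0.01 m and horizontal distance between key and block_slot below 0.006 m and angle between key's own z axis and vertical below 0.1 rad and linear speed of key below 0.02 m/s and contact force between the fingers and key below 0.1 N); the robot touches nothing.
It fails at once if the key is forced against the box or the fastener with more than 35 N (contact force between key and extractor above 35 N).
It fails at once if the fingers or the arm touch the box or its fastener (contact force between any of the fingers, the arm and extractor above 1 N).
It fails at once if a bystander is shifted by more than 20 mm (distance of any of mallet, chisel, glue, mug, carving, offcut, tape from where it was at the start of the episode above 0.02 m).
It also fails if it takes over 72 s, if anything falls off the work surface, if the arm or the gripper's body presses on something with over 40 N, if the wrist force passes 120 N, or if a joint passes its speed limit or range.

## Robot

A 6-joint arm with a two-finger parallel gripper is mounted at the origin on the work surface. World frame = base frame: x ahead of the robot, y to its left, z up, the work surface at z = 0. Lengths are in m, angles in rad, forces in N, time in s.
With the tool pointing down it reaches from about 0.325 to 0.875 m from the base axis. Payload 4.4 kg.
Tool frame: the origin (TCP) lies at the very end of the fingers, on their centre line; the grasp point (between the pads) lies 19 mm behind it (robot.pinch_z is the distance from the TCP to the grasp point, in m); x points along the fingers, y is the direction in which the jaws open and shut, and the axes are right-handed (so a half turn about x gives the same grasp; the last joint's range is limited). The gripper opens to 85 mm and grips with 20 to 120 N. Pads are 22 mm wide; open, the fingers measure 114 mm over their backs; the gripper's body (76 mm by 85 mm) begins 54 mm behind the grasp point. The pads swing forward as they close: fully open they stand 13 mm farther back than shut.
Start: joints at [1.113, 0.207, 1.542, -0, 1.393, -0.15], TCP at [0.174, 0.548, 0.231] pointing down, gripper open.
Joint ranges: [-2.73, 2.73], [-0.86, 2.22], [0.23, 2.46], [-1.11, 4.25], [0.08, 2.63], [-2.82, 2.82]. Speed limits (rad/s): [2.79, 2.79, 3.14, 3.14, 3.14, 3.14].

## Interface

Orientations are given as a 3x3 rotation matrix whose columns are the frame's x, y, z axes.
In Python, from bench import robot, planner, snapshot, camera_model, job gives the robot as it stands. The module is installed in compiled form; this text tells all that it offers. Calls block until the motion is done:
- robot.move_pose(position, orientation): joint-space move of the TCP to a pose.
- robot.move_straight(position, rot=None, feed=0.15): straight line of the TCP; rot=None keeps the orientation; feed is the mean speed in m/s.
- robot.goto_joints(angles): joint-space move.
- robot.open_jaws() and robot.grasp(force=None): open the fingers fully, or close them until they stop; force is the grip in N (None keeps the last).
- robot.sleep(seconds).
- planner.ik(position, orientation): joint angles nearest the present ones, or None.
- robot.sense(): the state.
- snapshot(name): name is "scene" or "top"; returns the picture (420x560x3 uint8, blue, green, red); there is no depth.
- camera_model(name): a dict with "K" (3x3 intrinsics, pixels), "R" (3x3) and "t" (3): a world point X has camera coordinates R X + t. Camera axes: x right, y down, z forward; pixel columns grow to the right and rows downward; lengths in m; the calibration is good to about 2 mm. A picture is of the moment at which its call begins. camera_model takes no time and is no camera call.
A pose or a line that the arm cannot do raises robot.Unreachable and nothing moves.
- job.hand_in(): hands the job in, once; it reports no verdict.
The state is a dict: "time_s": time; "joint_positions": joint angles; "joint_vel": joint speeds; "effort": joint torques, N m; "ee_pos": TCP position; "orientation": TCP orientation; "contact_force": force on the tool from outside, world axes, zero at the start; "torque": the same for the moment, N m; "gripper_width": finger opening in m.
Only numpy, scipy, OpenCV 4.12 (cv2) and the standard library are available. Lean on these libraries where they do the work, as an engineer would, in place of code of your own. Each camera call takes 0.05 s, during which the arm holds its last target.

## Working session

There is one attempt and no reset: what is moved stays moved. The work goes in short steps, each a Python script; the robot and the scene stay as the last script left them, time stands still between calls to the robot, and variables do not carry over. Pictures are saved under pics/ and viewed, and the job is handed in when it is done.

```bash
mkdir -p pics; python3 - <<'E'
from bench import robot, planner, snapshot, camera_model, job
import cv2
for n in("scene","top"):
    cv2.imwrite(f"pics/{n}0.png",snapshot(n)); m=camera_model(n); print(n,m)
print(robot.sense(),robot.pinch_z)
E
```

```text
scene {'K': array([[491.54762042,   0.        , 284.53419163],
       [  0.        , 491.54762042, 214.19779593],
       [  0.        ,   0.        ,   1.        ]]), 'R': array([[-0.30742445,  0.9513238 ,  0.02175409],
       [ 0.54572272,  0.19498861, -0.8149639 ],
       [-0.77953635, -0.23866813, -0.57910327]]), 't': array([ 0.13440015, -0.20962967,  1.65903407])}
top {'K': array([[452.41565064,   0.        , 279.74499487],
       [  0.        , 452.41565064, 209.15046652],
       [  0.        ,   0.        ,   1.        ]]), 'R': array([[-0.02543725, -0.99965625, -0.00635005],
       [-0.98712604,  0.02612077, -0.15779699],
       [ 0.15790861,  0.00225437, -0.98745116]]), 't': array([0.03105157, 0.52030253, 1.26783658])}
{'time_s': 0.1, 'joint_positions': array([ 1.11348922e+00,  2.07364859e-01,  1.54284754e+00, -8.40713091e-06,
        1.39348318e+00, -1.50486458e-01]), 'joint_vel': array([-0.00047394, -0.00182937, -0.00336244, -0.00093455,  0.0016288 ,
        0.00063085]), 'effort': array([-1.49049938e-03, -3.84090900e+01, -2.92545176e+01, -2.64815098e-04,
        4.92099134e-03,  4.16954833e-05]), 'ee_pos': array([0.17336241, 0.54751424, 0.23020751]), 'orientation': array([[-9.21084547e-04,  3.02026920e-01,  9.53298952e-01],
       [-1.89048744e-03,  9.53297127e-01, -3.02028169e-01],
       [-9.99997789e-01, -2.08039317e-03, -3.07089154e-04]]), 'contact_force': array([ 0.10622065,  0.09050882, -0.40597299]), 'torque': array([0.0397522 , 0.02485967, 0.03220762]), 'gripper_width': 0.08547459001020354} 0.0187
```

View pics/scene0.png

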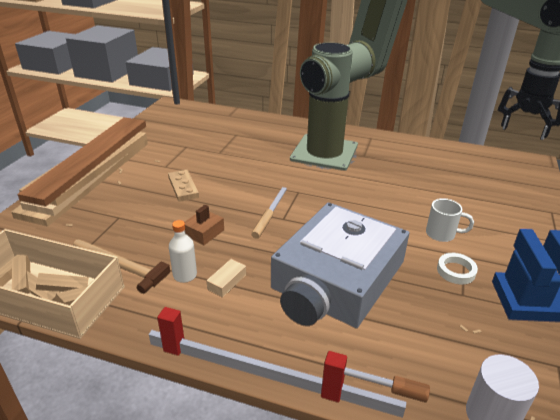

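View pics/top0.png

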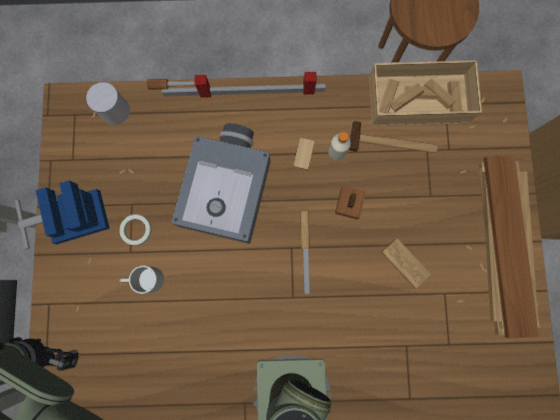

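The top view shows the box centred near (222,190), the fastener at (216,207), and the block and key at (350,202). The scene view shows the fastener at (354,227) and the key at (203,215). I'll enlarge these areas next.

```bash
python3 - <<'E'
import cv2
t=cv2.imread("pics/top0.png");s=cv2.imread("pics/scene0.png")
def c(im,x0,y0,w,h,f,n): cv2.imwrite(n,cv2.resize(im[y0:y0+h,x0:x0+w],None,fx=f,fy=f,interpolation=cv2.INTER_CUBIC))
c(t,165,115,130,130,4.6,"pics/c1.png");c(t,325,177,50,50,10,"pics/c2.png")
c(s,262,190,160,140,4.2,"pics/c3.png");c(s,170,190,70,60,9,"pics/c4.png")
E
```

```text
(no output)
```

View pics/c1.png

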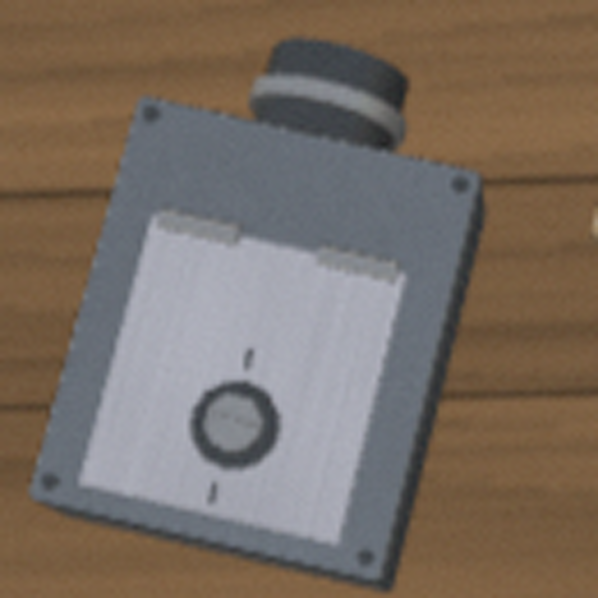

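View pics/c2.png

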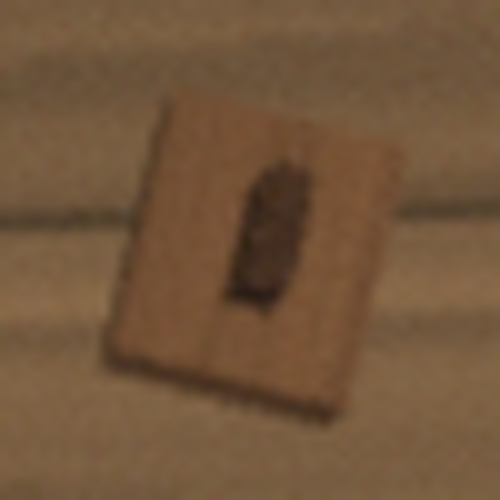

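View pics/c3.png

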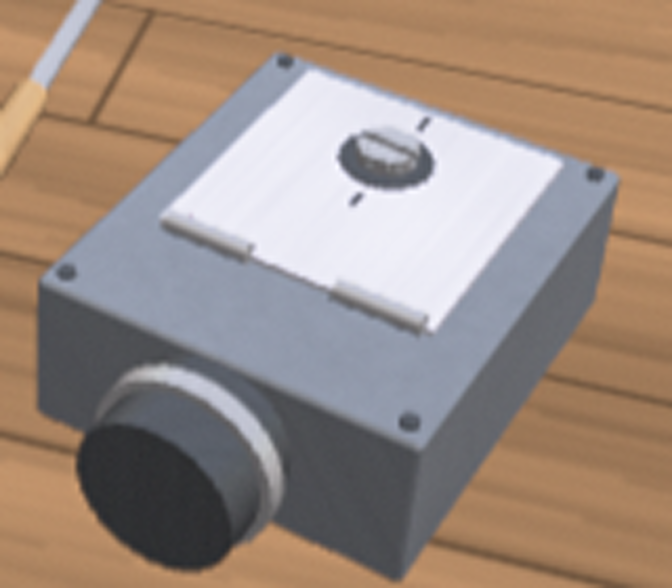

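View pics/c4.png

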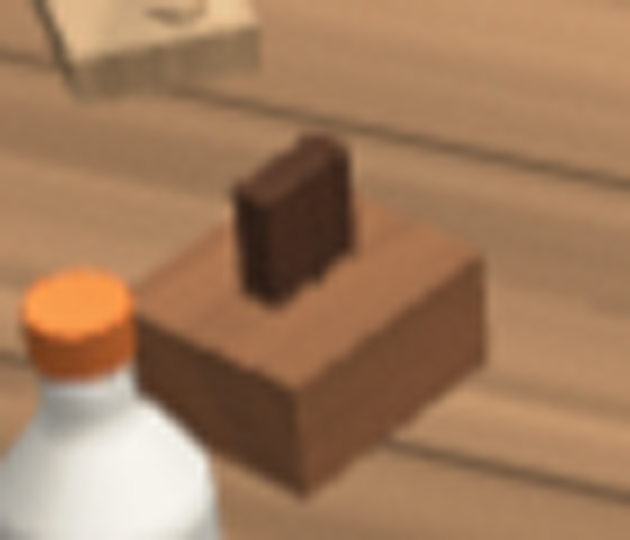

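The box corner screws, hatch marks, head, slot and block corners are all clear in the crops. I'll fit poses from both cameras.

```bash
cat > fit.py <<'E'
import numpy as np, pickle
from scipy.optimize import least_squares as LS
from bench import camera_model
M={n:camera_model(n) for n in("top","scene")}
def proj(n,X):
    m=M[n];c=m["K"]@(m["R"]@np.asarray(X)+m["t"]);return c[:2]/c[2]
def pix(p,s,o): return (np.array(p)+.5)/s-.5+np.array(o)
def ray(n,uv,z):
    m=M[n];d=m["R"].T@np.linalg.solve(m["K"],[uv[0],uv[1],1]);c=-m["R"].T@m["t"];return c+d*(z-c[2])/d[2]
def W(p,X): c,s=np.cos(p[2]),np.sin(p[2]);return np.array([p[0]+c*X[0]-s*X[1],p[1]+s*X[0]+c*X[1],X[2]])
def fit(obs,p0,extra=0):
    f=lambda p:np.concatenate([proj(n,W(p,X(p) if callable(X) else X))-uv for n,X,uv in obs])
    r=LS(f,p0);return r.x,r.fun.reshape(-1,2)
T=lambda p:pix(p,4.6,(165,115));S=lambda p:pix(p,4.2,(262,190))
B=lambda p:pix(p,10,(325,177));C=lambda p:pix(p,9,(170,190))
if __name__=="__main__":
    # image top = +x ; box y = image left
    bt=[((172,90),(.04,.035)),((402,147),(.04,-.035)),((338,406),(-.04,-.035)),((112,351),(-.04,.035))]
    bs=[((138,318),(.04,.035,.04)),((300,388),(.04,-.035,.04))]
    ot=[("top",(a,b,.04),B(u)) for u,(a,b) in bt]
    for X,Y in((0.55,-0.15),):
        print("block top",fit(ot,[X,Y,-.2]))
    for q in [(300,388),(483,260)]: print("scene corner rays z.04",ray("scene",C(q),.04))
    print("scene bottom z0",ray("scene",C((303,497)),0),ray("scene",C((485,362)),0))
    p,_=fit(ot,[.55,-.15,-.2])
    for c in [(1,1),(1,-1),(-1,-1),(-1,1)]: print(c,W(p,(c[0]*.04,c[1]*.035,.04)))
    print("key top centre: top",ray("top",B((281,205)),.078))
    # box
    sc=dict(tl=((151,113),(66,272)),tr=((460,185),(409,422)),br=((366,557),(595,174)),bl=((49,482),(286,62)))
    # scene: find matching by projection
    for k,(t,_) in sc.items():
        X=ray("top",T(t),.097);print(k,X,"scene pred crop",(proj("scene",X)-[262,190]+.5)*4.2-.5)
    for s in [(286,62),(595,174),(409,422),(66,272)]: print("scene screw",s,ray("scene",S(s),.097))
    for t in[(249,358),(212,492)]: print("mark top",ray("top",T(t),.1005))
    for t in[(425,123),(357,199)]: print("mark scene",ray("scene",S(t),.1005))
    print("head top",ray("top",T((235,424)),.112))
    print("ring scene/top",ray("top",T((235,424)),.1),ray("scene",S((386,156)),.1))
    print("head scene",ray("scene",S((389,145)),.112))
    print("slot scene",ray("scene",S((362,132)),.112),ray("scene",S((418,160)),.112))
E
python3 fit.py
python3 - <<'E'
import cv2
s=cv2.imread("pics/scene0.png");cv2.imwrite("pics/c5.png",cv2.resize(s[210:242,330:376],None,fx=16,fy=16,interpolation=cv2.INTER_CUBIC))
t=cv2.imread("pics/top0.png");cv2.imwrite("pics/c6.png",cv2.resize(t[185:230,193:239],None,fx=13,fy=13,interpolation=cv2.INTER_CUBIC))
E
```

```text
block top (array([ 0.53872259, -0.18729606, -0.27627737]), array([[-0.22106227, -0.21080647],
       [ 0.2128211 , -0.099523  ],
       [ 0.5209637 ,  0.36309903],
       [-0.51495077, -0.06574672]]))
scene corner rays z.04 [ 0.58675415 -0.16522265  0.04      ]
scene corner rays z.04 [ 0.51474782 -0.14217251  0.04      ]
scene bottom z0 [ 0.58580647 -0.16801842  0.        ] [ 0.51125768 -0.14526071  0.        ]
(1, 1) [ 0.58675286 -0.16453439  0.04      ]
(1, -1) [ 0.56765853 -0.23187982  0.04      ]
(-1, -1) [ 0.49069233 -0.21005773  0.04      ]
(-1, 1) [ 0.50978665 -0.1427123   0.04      ]
key top centre: top [ 0.54419984 -0.18902612  0.078     ]
tl [0.71964027 0.24622772 0.097     ] scene pred crop [410.22623736 422.54078768]
tr [0.66849686 0.05619913 0.097     ] scene pred crop [ 66.21633526 271.53001495]
br [0.44085597 0.11690829 0.097     ] scene pred crop [284.36484269  60.81005058]
bl [0.49103028 0.30680005 0.097     ] scene pred crop [595.6388137  173.62972155]
scene screw (286, 62) [0.44175681 0.11812854 0.097     ]
scene screw (595, 174) [0.49149497 0.30650319 0.097     ]
scene screw (409, 422) [0.71947078 0.24560389 0.097     ]
scene screw (66, 272) [0.66889084 0.05621356 0.097     ]
mark top [0.56302222 0.18577974 0.1005    ]
mark top [0.48191962 0.20826817 0.1005    ]
mark scene [0.48032836 0.20859929 0.1005    ]
mark scene [0.56255061 0.1866185  0.1005    ]
head top [0.52085766 0.19269586 0.112     ]
ring scene/top [0.52288674 0.19444451 0.1       ] [0.51817075 0.19369072 0.1       ]
head scene [0.52385729 0.19525959 0.112     ]
slot scene [0.51689737 0.17862082 0.112     ] [0.53214453 0.21300659 0.112     ]
```

View pics/c5.png

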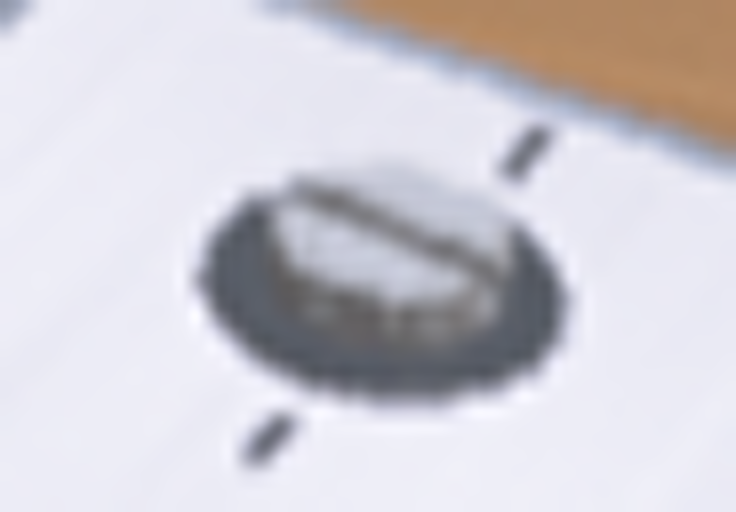

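View pics/c6.png

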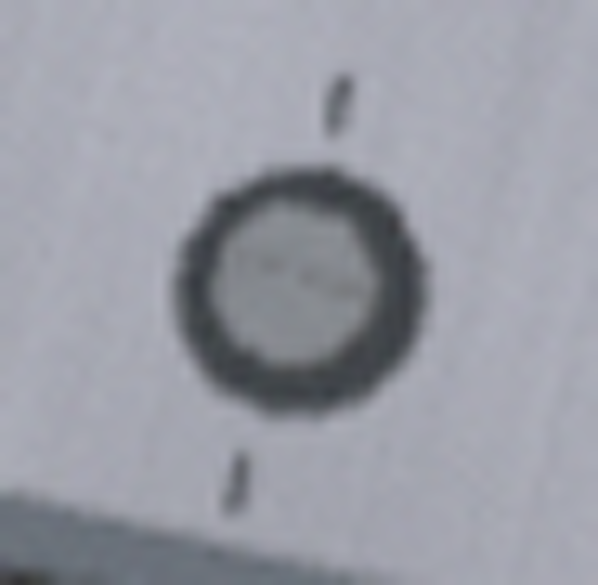

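```bash
cat > ov.py <<'E'
from fit import *
import cv2
scT=[(151,113),(460,185),(366,557),(49,482)];scS=[(409,422),(66,272),(286,62),(595,174)]
f=lambda p:np.concatenate([np.r_[proj("top",W(p,(sx*p[3],sy*p[4],.097)))-T(a),proj("scene",W(p,(sx*p[3],sy*p[4],.097)))-S(b)] for a,b,(sx,sy) in zip(scT,scS,[(1,1),(1,-1),(-1,-1),(-1,1)])])
r=LS(f,[.58,.18,-.26,.118,.098]);p=r.x;print("box",p,abs(r.fun).max())
for n in [(249,358),(212,492)]:
    c,s=np.cos(p[2]),np.sin(p[2]);d=ray("top",T(n),.1005)[:2]-p[:2];print("mark box frame",c*d[0]+s*d[1],-s*d[0]+c*d[1])
for n in [(425,123),(357,199)]:
    d=ray("scene",S(n),.1005)[:2]-p[:2];print("mark box frame s",c*d[0]+s*d[1],-s*d[0]+c*d[1])
hT=pix((293,283),13,(193,185));hS=pix((391,233),16,(330,210))
for n,h in(("top",hT),("scene",hS)):
    X=ray(n,h,.112);d=X[:2]-p[:2];print(n,"head",X,"box",c*d[0]+s*d[1],-s*d[0]+c*d[1])
import sys
hx,hy,ang=[float(v) for v in sys.argv[1:4]] # box frame
for n,src,off,sc,box in(("top","pics/c6.png",(193,185),13,0),("scene","pics/c5.png",(330,210),16,0)):
    im=cv2.imread(src)
    P=lambda X:tuple(int(v) for v in (proj(n,W(p,X))-off+.5)*sc-.5)
    for z,col in((.112,(0,0,255)),(.1,(0,255,0))):
        for a in np.linspace(0,2*np.pi,60): cv2.circle(im,P((hx+.017*np.cos(a),hy+.017*np.sin(a),z)),1,col,-1)
    for w in(-.00275,.00275):
        q=[P((hx+np.sin(ang)*l+np.cos(ang)*w,hy+np.cos(ang)*l-np.sin(ang)*w,.112)) for l in(-.017,.017)]
        cv2.line(im,q[0],q[1],(255,0,0),1)
    cv2.imwrite(f"pics/ov_{n}_{sys.argv[4]}.png",im)
E
python3 ov.py -0.06 0 0.0 a
python3 -c "
import cv2,numpy as np
a=cv2.imread('pics/ov_top_a.png');b=cv2.imread('pics/ov_scene_a.png');a=cv2.resize(a,(400,400));b=cv2.resize(b,(400,400*b.shape[0]//b.shape[1]));c=np.zeros((400,800,3),np.uint8);c[:,:400]=a;c[:b.shape[0],400:]=b;cv2.imwrite('pics/ov_a.png',c)"
```

```text
box [ 0.58011572  0.1815323  -0.26130808  0.11803263  0.09800872] 0.2684638300362394
mark box frame -0.017610525839777246 -0.00031276246883011477
mark box frame -0.101769685453008 0.00045983980580303896
mark box frame s -0.10339246977614519 0.00036863227630771697
mark box frame s -0.01828281851070278 0.0003756828102951656
top head [0.52222242 0.19438881 0.112     ] box -0.05924939468657622 -0.0025363458210077017
scene head [0.52387857 0.19463013 0.112     ] box -0.05771180748161658 -0.0018753563595701166
```

View pics/ov_a.png

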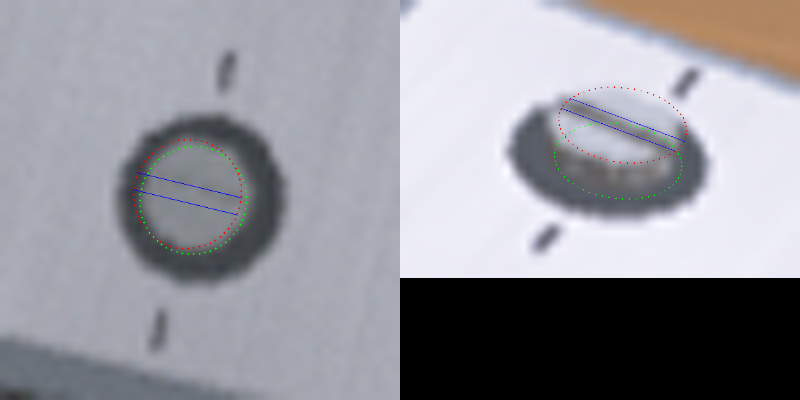

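```bash
python3 ov.py -0.058 -0.0022 0.05 b >/dev/null
python3 -c "
import cv2,numpy as np
a=cv2.imread('pics/ov_top_b.png');b=cv2.imread('pics/ov_scene_b.png');a=cv2.resize(a,(400,400));b=cv2.resize(b,(400,400*b.shape[0]//b.shape[1]));c=np.zeros((400,800,3),np.uint8);c[:,:400]=a;c[:b.shape[0],400:]=b;cv2.imwrite('pics/ov_b.png',c)"
```

```text
(no output)
```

View pics/ov_b.png

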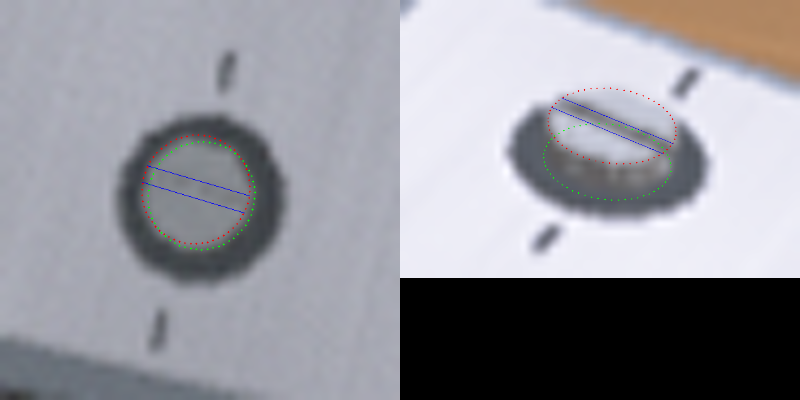

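View pics/ov_scene_b.png

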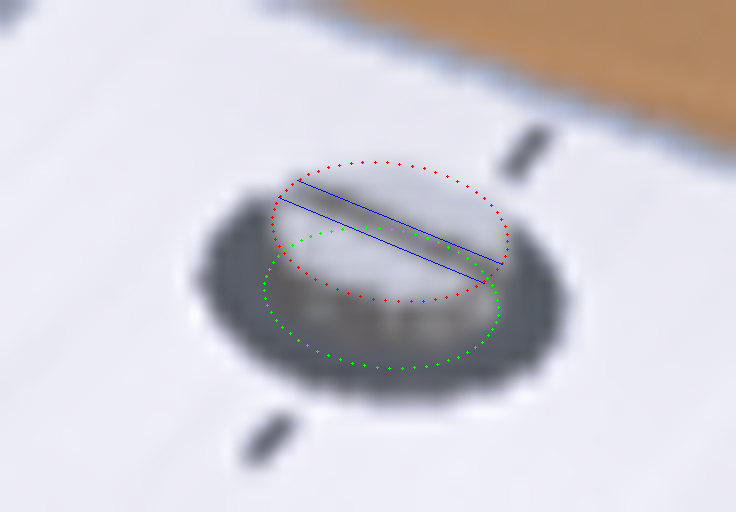

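The overlay matches well: head at box (-58, -2.2) mm, slot at about 0.05–0.08 rad. Next I'll fit the key and check the IK branches.

```bash
cat > h.py <<'E'
import numpy as np
from fit import *
from bench import robot, planner, snapshot, job
BOX=(0.58011572,0.1815323,-0.26130808)
def Rk(psi,flip=0):
    s=-1 if flip else 1
    x=np.array([0,0,-1.]);y=s*np.array([-np.sin(psi),np.cos(psi),0]);return np.column_stack([x,y,np.cross(x,y)])
def st(tag=""):
    s=robot.sense();print(tag,"t%.2f"%s["time_s"],"p",np.round(s["ee_pos"]*1e3,2),"F",np.round(s["contact_force"],2),"M",np.round(s["torque"],3),"w%.1f"%(s["gripper_width"]*1e3));return s
E
python3 - <<'E'
from h import *
obs=[("top",(a,b,.04),B(u)) for u,(a,b) in [((172,90),(.04,.035)),((402,147),(.04,-.035)),((338,406),(-.04,-.035)),((112,351),(-.04,.035))]]
obs+=[("scene",(.04,.035,.04),C((300,388))),("scene",(-.04,.035,.04),C((483,260))),("scene",(.04,-.035,.04),C((138,318))),("scene",(.04,.035,0),C((303,497))),("scene",(-.04,.035,0),C((485,362)))]
p,r=fit(obs,[.54,-.187,-.27]);print("block",p,np.round(r,2).tolist())
for q in [(236,185),(268,205),(350,150),(315,133),(292,168)]: print("key scene",ray("scene",C(q),.078))
H=W(BOX,(-.058,-.0022,.112));print("head",H)
for f in(0,1):
    for psi in(-.28,1.26,-.31,-1.88,-3.45):
        pos=[p[0],p[1],.3] if psi==-.28 else [H[0],H[1],.2]
        q=planner.ik(pos,Rk(psi,f));print(f,psi,None if q is None else np.round(q,2))
E
```

```text
block [ 0.53939121 -0.18712371 -0.27783097] [[-0.27, -0.45], [0.16, -0.3], [0.42, 0.15], [-0.6, -0.32], [0.17, 0.23], [0.55, -0.93], [-2.7, -1.75], [1.01, 0.69], [1.08, 0.05]]
key scene [ 0.55261797 -0.19800245  0.078     ]
key scene [ 0.55836856 -0.18542559  0.078     ]
key scene [ 0.52633832 -0.17563285  0.078     ]
key scene [ 0.52193582 -0.18852667  0.078     ]
key scene [ 0.53987491 -0.18704096  0.078     ]
head [0.5235163  0.19439096 0.112     ]
0 -0.28 [-0.49  0.15  1.46 -0.    1.53 -1.78]
0 1.26 [ 0.2   0.2   1.62 -0.    1.33 -2.63]
0 -0.31 [ 0.2   0.2   1.62 -0.    1.33 -1.06]
0 -1.88 [ 0.2   0.2   1.62 -0.    1.33  0.51]
0 -3.45 [ 0.2   0.2   1.62 -0.    1.33  2.08]
1 -0.28 [-0.49  0.15  1.46  0.    1.53  1.37]
1 1.26 [ 0.2   0.2   1.62 -0.    1.33  0.51]
1 -0.31 [ 0.2   0.2   1.62 -0.    1.33  2.08]
1 -1.88 [ 0.2   0.2   1.62 -0.    1.33 -2.63]
1 -3.45 [ 0.2   0.2   1.62 -0.    1.33 -1.06]
```

```bash
python3 - <<'E'
from h import *
import cv2
R=Rk(-.285,1)
robot.move_pose([.5398,-.1873,.2],R); st()
robot.move_straight([.5398,-.1873,.07],feed=.1); st()
cv2.imwrite("pics/s1.png",cv2.resize(snapshot("scene")[150:270,130:290],None,fx=4,fy=4,interpolation=cv2.INTER_CUBIC));cv2.imwrite("pics/t1.png",cv2.resize(snapshot("top")[140:260,280:420],None,fx=4,fy=4,interpolation=cv2.INTER_CUBIC))
E
```

```text
t2.99 p [ 540.05 -186.47  200.04] F [-0.51 -0.06  0.02] M [ 0.038 -0.006 -0.013] w85.3
 t4.44 p [ 540.51 -187.66   70.89] F [ 0.75  0.65 -0.45] M [ 0.033  0.027 -0.007] w85.4
```

View pics/s1.png

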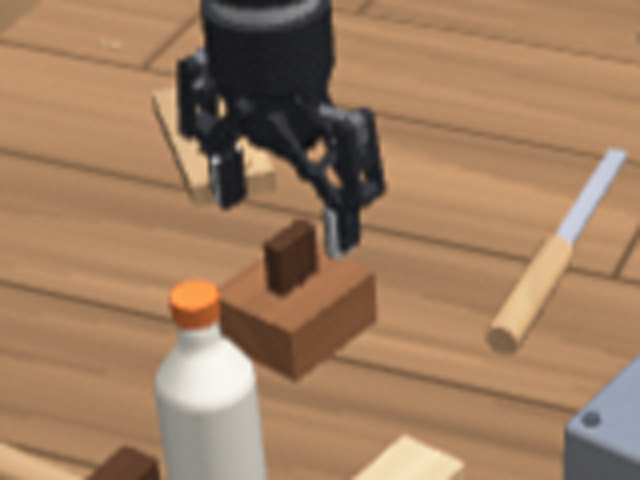

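View pics/t1.png

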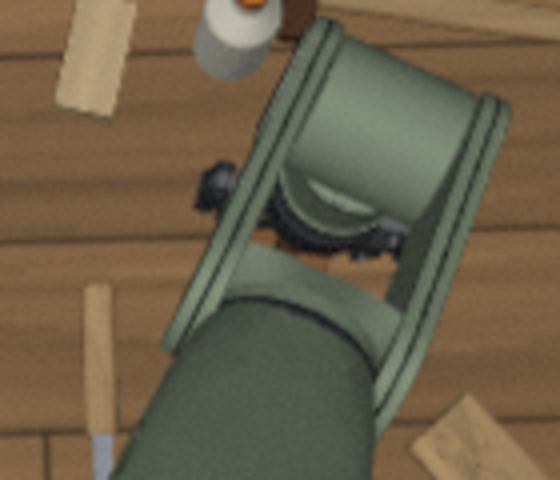

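The jaws straddle the key grip (scene crop ~(290,255)). I'll grasp and lift slightly to check.

```bash
python3 - <<'E'
from h import *
import cv2
robot.move_straight([.5398,-.1873,.046],feed=.05); st("down")
robot.grasp(60); st("grasped")
robot.sleep(.2); s=st("settle"); np.save("grasp_p.npy",s["ee_pos"]); print(np.round(s["orientation"],4).tolist())
robot.move_straight([.5398,-.1873,.056],feed=.05); st("10")
robot.move_straight([.5398,-.1873,.2],feed=.15); st("lift")
robot.sleep(.2); st("lift")
cv2.imwrite("pics/s2.png",cv2.resize(snapshot("scene")[100:240,130:290],None,fx=4,fy=4,interpolation=cv2.INTER_CUBIC))
E
```

```text
down t5.17 p [ 539.65 -187.25   45.65] F [ 0.92 -0.3  -0.41] M [ 0.011  0.005 -0.046] w85.5
grasped t5.83 p [ 540.07 -187.43   46.29] F [ 0.06 -0.38  0.77] M [ 0.03  -0.009 -0.014] w13.2
settle t6.03 p [ 540.06 -187.43   46.28] F [ 0.36 -0.41  1.47] M [0.049 0.042 0.008] w13.4
[[0.0005, -0.2812, -0.9597], [-0.0003, -0.9597, 0.2812], [-1.0, 0.0001, -0.0006]]
10 t6.38 p [ 540.05 -187.43   56.43] F [-0.05  0.2  -0.39] M [ 0.022 -0.015 -0.029] w13.3
lift t7.48 p [ 538.96 -186.87  198.65] F [-0.48  0.57 -0.85] M [ 0.024 -0.006 -0.005] w13.3
lift t7.68 p [ 539.16 -187.    198.72] F [-0.03 -0.18 -1.12] M [-0.037 -0.002 -0.013] w13.1
```

View pics/s2.png

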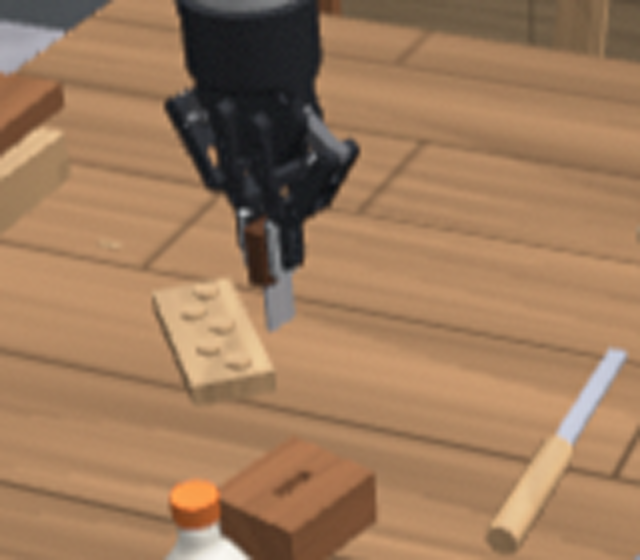

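```bash
cat >> h.py <<'E'
H=W(BOX,(-.058,-.0022,.112))
PSI=BOX[2]+np.pi/2-.06
KO=.0403   # TCP above key origin
def go(pos,psi,feed=.05,flip=1):
    """move with one closed-loop correction on ee_pos"""
    robot.move_straight(pos,Rk(psi,flip),feed=feed)
E
python3 - <<'E'
from h import *
import cv2
robot.move_pose([H[0],H[1],.23],Rk(PSI,1)); st()
robot.move_straight([H[0],H[1],.112+KO+.006],feed=.1); robot.sleep(.15); s=st("hover"); print(np.round(H*1e3,1), np.round(s["orientation"],4).tolist())
a=snapshot("scene");cv2.imwrite("pics/hov_raw.png",a)
cv2.imwrite("pics/s3.png",cv2.resize(a[190:250,315:395],None,fx=9,fy=9,interpolation=cv2.INTER_CUBIC))
E
```

```text
t9.16 p [523.84 193.5  229.87] F [ 0.72  0.24 -0.85] M [ 0.024 -0.049 -0.01 ] w13.4
hover t10.18 p [524.31 194.57 159.41] F [-0.08 -0.48 -1.27] M [-0.042  0.02  -0.029] w13.4
[523.5 194.4 112. ] [[0.0021, 0.9488, -0.3158], [0.0004, -0.3158, -0.9488], [-1.0, 0.0019, -0.0011]]
```

View pics/s3.png

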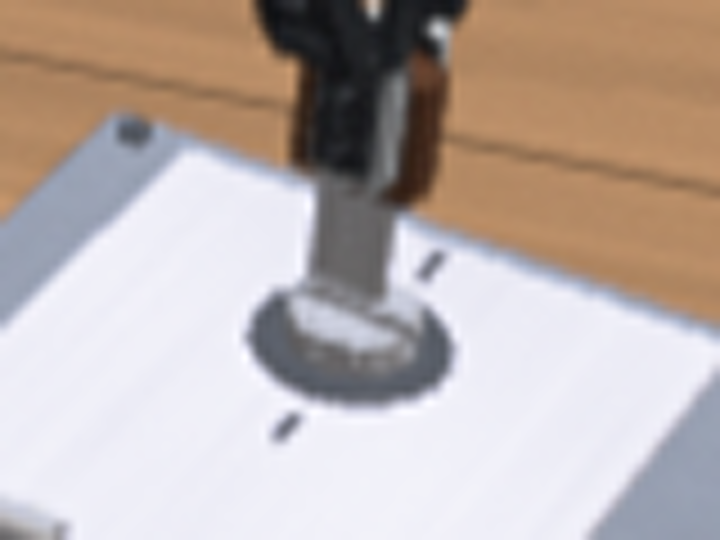

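```bash
python3 - <<'E'
from h import *
D=lambda p:pix(p,9,(315,190))
for q in[(312,287),(385,305),(348.5,296)]: print(np.round(ray("scene",D(q),.1191)*1e3,1))
for X in(H,): print("head centre px crop",(proj("scene",X)-[315,190]+.5)*9-.5)
e=np.array([np.cos(PSI),np.sin(PSI),0])*.011
k=np.array([.5243,.1946,.1191])
for s in(-1,1): print("expected blade end px",(proj("scene",k+s*e)-[315,190]+.5)*9-.5)
E
```

```text
[527.1 183.4 119.1]
[528.5 202.7 119.1]
[527.8 193.1 119.1]
head centre px crop [354.08170643 309.86875836]
expected blade end px [319.90085739 273.94833564]
expected blade end px [394.731867   305.21514171]
```

```bash
python3 - <<'E'
from h import *
import cv2
robot.move_straight([H[0],H[1],.112+KO+.025],Rk(PSI,1),feed=.08); robot.sleep(.15); s=st("hover")
a=snapshot("scene");k=s["ee_pos"]-[0,0,KO]
f=14;o=(330,185)
im=cv2.resize(a[185:240,330:378],None,fx=f,fy=f,interpolation=cv2.INTER_CUBIC);
cv2.imwrite("pics/s4.png",im)
P=lambda X:tuple(int(v) for v in (proj("scene",X)-o+.5)*f-.5)
e=np.array([np.cos(PSI),np.sin(PSI),0])*.011;n=np.array([np.sin(PSI),-np.cos(PSI),0])*.0015
q=[P(k+s1*e+s2*n+np.array([0,0,z])) for z in(0,.034) for s1,s2 in((-1,-1),(1,-1),(1,1),(-1,1))]
for z in(0,4):
    for i in range(4): cv2.line(im,q[z+i],q[z+(i+1)%4],(0,0,255),1)
for i in range(4): cv2.line(im,q[i],q[4+i],(0,0,255),1)
cv2.imwrite("pics/s4o.png",im)
E
```

```text
hover t10.77 p [523.25 194.37 177.1 ] F [ 0.18  0.12 -1.17] M [-0.008 -0.016  0.017] w13.2
```

View pics/s4.png

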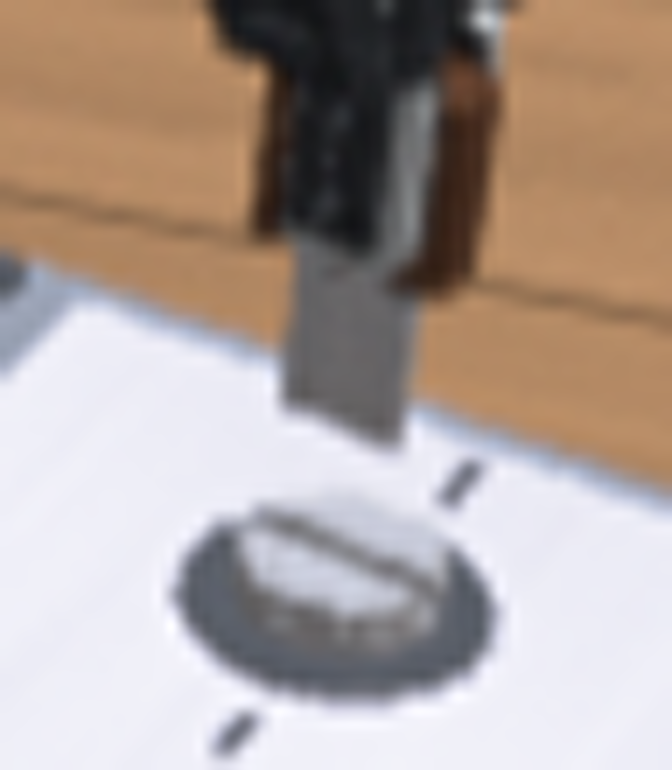

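View pics/s4o.png

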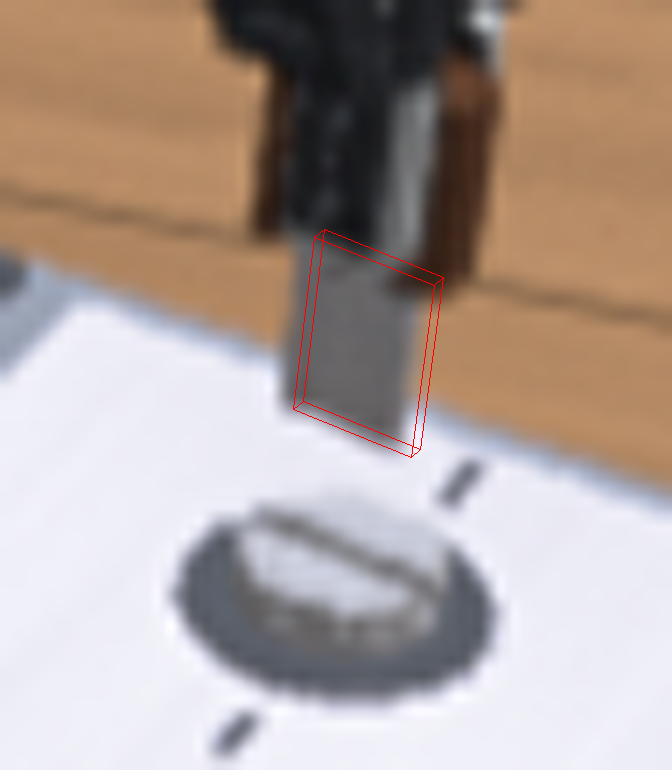

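```bash
cat >> h.py <<'E'
E=np.array([np.cos(PSI),np.sin(PSI),0]); N=np.array([np.sin(PSI),-np.cos(PSI),0])
E
python3 - <<'E'
from h import *
P=H+E*.0025; R=Rk(PSI,1)
robot.move_straight([P[0],P[1],.116+KO],R,feed=.08); s=st("pre"); F0=s["contact_force"]
for kz in np.arange(.114,.1035,-.001):
    robot.move_straight([P[0],P[1],kz+KO],R,feed=.02); robot.sleep(.05); s=st("cmd %.1f keyz %.1f"%(kz*1e3,(s["ee_pos"][2]-KO)*1e3))
    d=s["contact_force"]-F0
    if d[2]>3 or np.linalg.norm(d[:2])>4: print("stop");break
E
```

```text
pre t11.23 p [523.42 196.62 154.88] F [ 0.47 -0.1  -1.05] M [0.047 0.053 0.02 ] w13.5
cmd 114.0 keyz 114.6 t11.53 p [524.52 196.78 154.59] F [-0.06 -0.32 -0.04] M [-0.047 -0.052 -0.041] w12.5
cmd 113.0 keyz 114.3 t11.83 p [524.34 196.75 153.39] F [-0.45  0.13 -0.6 ] M [ 0.004  0.023 -0.026] w13.1
cmd 112.0 keyz 113.1 t12.13 p [524.28 196.77 152.29] F [ 0.19  0.78 -0.19] M [ 0.032 -0.023 -0.014] w13.2
cmd 111.0 keyz 112.0 t12.43 p [524.4  196.78 151.77] F [-1.65 -0.33  2.84] M [ 0.016  0.272 -0.045] w13.2
stop
```

```bash
python3 - <<'E'
from h import *
import cv2
a=snapshot("scene");f=14
cv2.imwrite("pics/s5.png",cv2.resize(a[190:240,330:378],None,fx=f,fy=f,interpolation=cv2.INTER_CUBIC)); st()
E
```

```text
t12.48 p [524.42 196.81 151.75] F [-1.19  0.13  1.7 ] M [-0.077  0.282 -0.021] w13.1
```

View pics/s5.png

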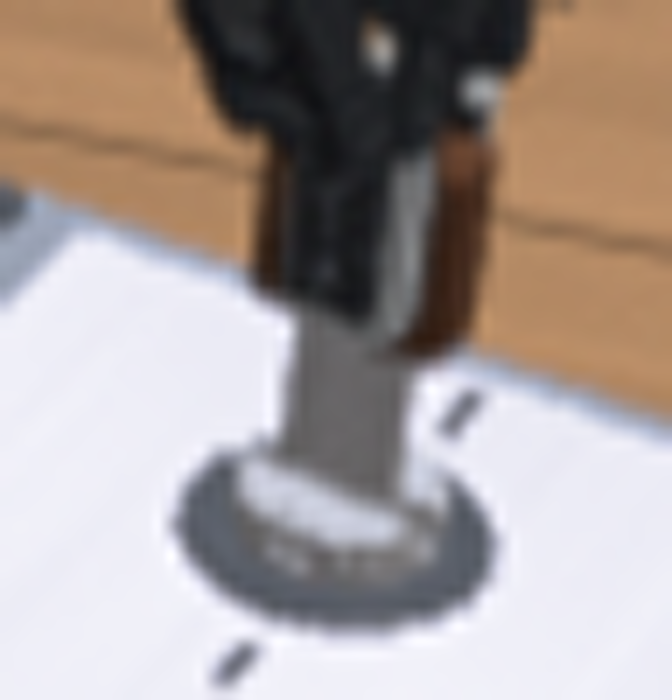

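```bash
python3 - <<'E'
from h import *
R=Rk(PSI,1); base=H+E*.0025; cz=.111
done=False
for off in[-.0008,-.0015,.0007,.0014,-.0022,.0021]:
    P=base+N*off
    robot.move_straight([P[0],P[1],.1122+KO],R,feed=.03)
    for kz in(.111,.1102,.1095):
        robot.move_straight([P[0],P[1],kz+KO],R,feed=.02); robot.sleep(.05); s=robot.sense();F=s["contact_force"]
        if F[2]>3.5: break
    st("off %.1f kz %.1f"%(off*1e3,(s["ee_pos"][2]-KO)*1e3))
    if F[2]<2 and s["ee_pos"][2]-KO<.1105: print("IN");break
E
```

```text
off -0.8 kz 109.5 t13.63 p [523.53 197.02 149.77] F [-0.42  0.28 -2.19] M [ 0.055  0.032 -0.009] w13.5
IN
```

```bash
python3 - <<'E'
from h import *
R=Rk(PSI,1); P=H+E*.0025-N*.0008
for kz in np.arange(.1085,.1000,-.0008):
    robot.move_straight([P[0],P[1],kz+KO],R,feed=.02); robot.sleep(.06); s=robot.sense();F=s["contact_force"]
    st("cmd %.1f kz %.1f"%(kz*1e3,(s["ee_pos"][2]-KO)*1e3))
    if F[2]>6 or np.linalg.norm(F[:2])>6: print("stop");break
E
```

```text
cmd 108.5 kz 108.5 t13.94 p [523.54 197.   148.75] F [ 0.05 -0.16 -1.06] M [ 0.03   0.    -0.033] w13.1
cmd 107.7 kz 107.7 t14.25 p [523.57 196.99 147.97] F [-0.16 -0.23 -1.43] M [0.016 0.048 0.012] w13.0
cmd 106.9 kz 106.8 t14.56 p [523.52 196.99 147.14] F [-0.65  0.31 -1.49] M [-0.053  0.006  0.01 ] w13.2
cmd 106.1 kz 106.0 t14.87 p [523.54 197.02 146.33] F [-0.16 -0.01 -0.58] M [ 0.061  0.006 -0.03 ] w13.2
cmd 105.3 kz 105.8 t15.18 p [523.64 197.04 146.07] F [-1.2   1.23  0.98] M [-0.045  0.291 -0.013] w13.4
cmd 104.5 kz 104.8 t15.48 p [523.65 197.05 145.09] F [-1.84 -0.58  3.62] M [-0.106  0.429 -0.001] w13.1
cmd 103.7 kz 104.0 t15.79 p [523.68 197.1  144.26] F [-1.87 -0.15  6.37] M [-0.019  0.402 -0.037] w13.2
stop
```

```bash
python3 - <<'E'
from h import *
R=Rk(PSI,1); P=H+E*.0025-N*.0008
for kz in(.1029,.1022,.1016):
    robot.move_straight([P[0],P[1],kz+KO],R,feed=.02); robot.sleep(.06); s=robot.sense()
    st("cmd %.1f kz %.1f"%(kz*1e3,(s["ee_pos"][2]-KO)*1e3))
    if s["contact_force"][2]>12 or s["ee_pos"][2]-KO<.1022: break
robot.sleep(.15)
cz=kz
for i in range(1,5):
    psi=PSI-.1*i
    robot.move_straight([P[0],P[1],cz+KO],Rk(psi,1),feed=.05); s=st("turn %.1f kz"%(.1*i))
    F=s["contact_force"]
    if np.linalg.norm(F[:2])>9 or F[2]>18 or abs(s["torque"][2])>.6: print("stop");break
E
```

```text
cmd 102.9 kz 103.3 t16.10 p [523.69 197.06 143.63] F [-2.41  1.04  5.67] M [-0.112  0.49  -0.003] w13.3
cmd 102.2 kz 102.8 t16.41 p [523.73 197.09 143.11] F [-2.46 -0.07  5.69] M [-0.104  0.571 -0.008] w13.1
cmd 101.6 kz 102.4 t16.72 p [523.75 197.08 142.67] F [-1.67  0.23  6.67] M [-0.118  0.643  0.012] w13.0
turn 0.1 kz t17.12 p [523.84 197.11 142.69] F [-3.39 -0.32  7.72] M [-0.143  0.552  0.008] w12.8
turn 0.2 kz t17.37 p [523.83 197.13 142.68] F [-2.61  0.3   6.35] M [-0.04   0.596  0.019] w13.3
turn 0.3 kz t17.62 p [523.83 197.15 142.68] F [-2.82  0.14  5.93] M [-0.045  0.58  -0.011] w13.3
turn 0.4 kz t17.87 p [523.83 197.16 142.68] F [-3.07 -0.06  7.13] M [-0.086  0.555 -0.034] w13.1
```

```bash
python3 - <<'E'
from h import *
import cv2
a=snapshot("scene");f=14
cv2.imwrite("pics/s6.png",cv2.resize(a[190:240,330:378],None,fx=f,fy=f,interpolation=cv2.INTER_CUBIC)); s=st();print(np.round(s["orientation"],3).tolist(),s["joint_positions"])
E
```

```text
t17.92 p [523.85 197.2  142.7 ] F [-2.4   0.33  5.85] M [-0.016  0.593 -0.015] w13.6
[[0.001, 0.751, -0.66], [0.0, -0.66, -0.751], [-1.0, 0.0, -0.001]] [2.05331810e-01 2.62305514e-01 1.66704460e+00 1.79521596e-04
 1.21142527e+00 9.26482302e-01]
```

View pics/s6.png

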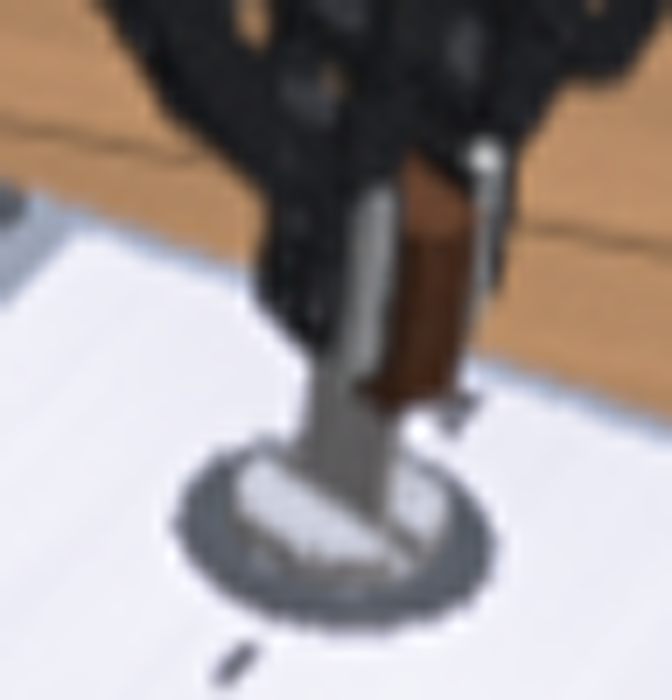

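The slot has turned with the blade (now running (250,450)→(430,560)), so it is past the wall. Continuing the turn.

```bash
python3 - <<'E'
from h import *
P=H+E*.0025-N*.0008; cz=.1012
robot.move_straight([P[0],P[1],cz+KO],Rk(PSI-.4,1),feed=.02);st("press")
for t in list(np.arange(.5,1.61,.1))+[1.64]:
    robot.move_straight([P[0],P[1],cz+KO],Rk(PSI-t,1),feed=.05); s=st("turn %.2f"%t)
    F=s["contact_force"]
    if np.linalg.norm(F[:2])>10 or F[2]>18 or abs(s["torque"][2])>.6: print("stop");break
import cv2
a=snapshot("scene");f=14
cv2.imwrite("pics/s7.png",cv2.resize(a[190:240,330:378],None,fx=f,fy=f,interpolation=cv2.INTER_CUBIC))
E
```

```text
press t18.17 p [523.87 197.2  142.65] F [-2.88 -0.45  8.31] M [-0.059  0.734  0.04 ] w13.2
turn 0.50 t18.42 p [523.99 197.12 142.62] F [-3.92 -0.77  7.86] M [-0.144  0.645 -0.012] w13.2
turn 0.60 t18.67 p [524.15 196.97 142.63] F [-3.18 -0.9   8.7 ] M [-0.211  0.608 -0.004] w12.9
turn 0.70 t18.92 p [524.31 196.75 142.65] F [-2.38 -0.86  7.88] M [-0.265  0.452 -0.024] w13.4
turn 0.80 t19.17 p [524.42 196.61 142.67] F [-2.42 -1.58  7.34] M [-0.419  0.46   0.011] w13.4
turn 0.90 t19.42 p [524.5  196.38 142.65] F [-3.08 -1.86  7.7 ] M [-0.508  0.422  0.041] w13.6
turn 1.00 t19.67 p [524.58 196.19 142.65] F [-1.17 -1.46  8.03] M [-0.538  0.427 -0.073] w13.3
turn 1.10 t19.92 p [524.65 195.95 142.66] F [-2.16 -2.84  7.82] M [-0.73   0.387  0.021] w13.4
turn 1.20 t20.17 p [524.7  195.83 142.65] F [-1.05 -3.39  6.86] M [-0.736  0.361  0.01 ] w13.0
turn 1.30 t20.42 p [524.78 195.78 142.68] F [-1.44 -3.28  8.34] M [-0.746  0.312  0.025] w13.0
turn 1.40 t20.67 p [524.8  195.76 142.68] F [-1.44 -4.04  7.37] M [-0.797  0.276  0.   ] w13.4
turn 1.50 t20.92 p [524.83 195.75 142.67] F [-1.87 -2.27  6.96] M [-0.757  0.308  0.009] w13.7
turn 1.60 t21.17 p [524.81 195.77 142.66] F [-0.28 -2.11  7.27] M [-0.809  0.301 -0.005] w13.4
turn 1.64 t21.42 p [524.83 195.75 142.67] F [-1.71 -3.63  8.02] M [-0.824  0.339  0.065] w12.7
```

View pics/s7.png

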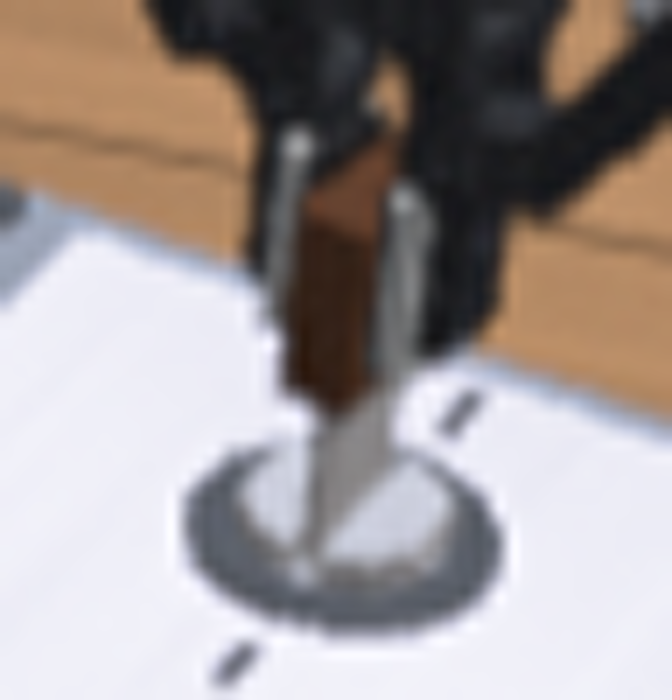

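The slot is now in line with the hatch marks. Withdrawing straight up.

```bash
python3 - <<'E'
from h import *
import cv2
P=np.array([.5248,.1957]);psi=PSI-1.62
robot.move_straight([P[0],P[1],.1475],Rk(psi,1),feed=.02);st("up1")
robot.move_straight([P[0],P[1],.158],Rk(psi,1),feed=.03);st("up2")
robot.move_straight([P[0],P[1],.182],Rk(psi,1),feed=.06);robot.sleep(.4);st("up3")
a=snapshot("scene");f=14
cv2.imwrite("pics/s8.png",cv2.resize(a[180:240,330:378],None,fx=f,fy=f*.95,interpolation=cv2.INTER_CUBIC))
E
```

```text
up1 t21.93 p [524.45 195.68 146.68] F [-0.04 -0.45 -0.85] M [-0.042 -0.011 -0.017] w13.1
up2 t22.43 p [525.03 195.79 158.37] F [-0.42  1.11 -0.72] M [-0.035  0.043  0.057] w13.4
up3 t23.38 p [524.63 195.63 181.69] F [-0.49  0.37 -0.2 ] M [ 0.01  -0.044 -0.009] w13.2
```

View pics/s8.png

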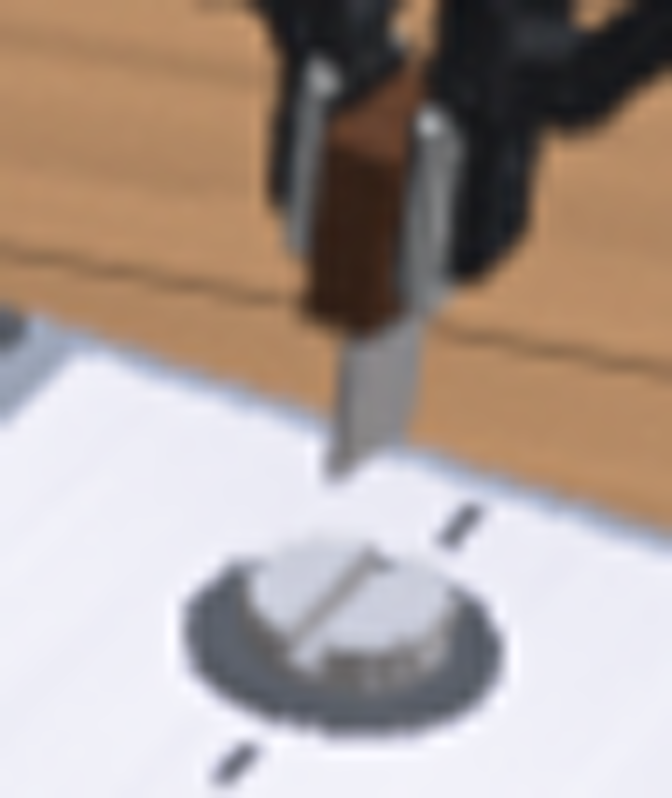

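Fastener is up and its slot is parallel to the marks. Returning to the block, with a check above it.

```bash
python3 - <<'E'
from h import *
import cv2
robot.move_straight([.5248,.1957,.23],feed=.12)
robot.move_pose([.5400,-.1874,.2],Rk(-.285,1))
robot.move_straight([.5400,-.1874,.092],Rk(-.285,1),feed=.1);robot.sleep(.2);st("hover")
a=snapshot("scene");f=12
cv2.imwrite("pics/s9.png",cv2.resize(a[185:245,175:230],None,fx=f,fy=f*.8,interpolation=cv2.INTER_CUBIC))
E
```

```text
hover t26.85 p [ 540.45 -187.65   92.75] F [-0.21 -0.06 -0.87] M [ 0.055 -0.03  -0.035] w13.4
```

View pics/s9.png

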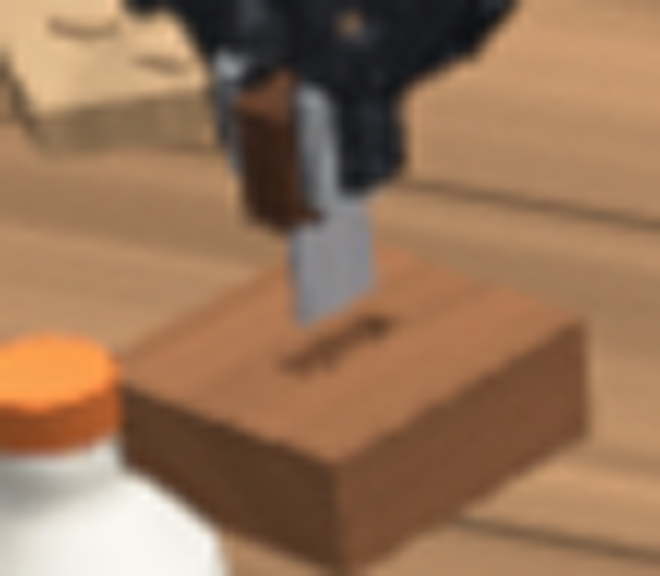

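Blade is poised over the slot mouth (~(335,345)). I'll lower it with a force guard.

```bash
python3 - <<'E'
from h import *
import cv2
R=Rk(-.285,1);ok=True
for z in(.084,.080,.076,.072,.066,.060,.054,.050,.0485,.0475,.0467,.046):
    robot.move_straight([.5400,-.1874,z],R,feed=.04);robot.sleep(.04);s=robot.sense();F=s["contact_force"]
    if F[2]>3 or np.linalg.norm(F[:2])>4: st("contact at %.4f"%z);break
st("end")
a=snapshot("scene");f=12
cv2.imwrite("pics/s10.png",cv2.resize(a[185:245,175:230],None,fx=f,fy=f*.8,interpolation=cv2.INTER_CUBIC))
E
```

```text
end t30.65 p [ 540.16 -187.52   46.28] F [-0.35  0.21  0.77] M [ 0.027  0.122 -0.053] w13.5
```

View pics/s10.png

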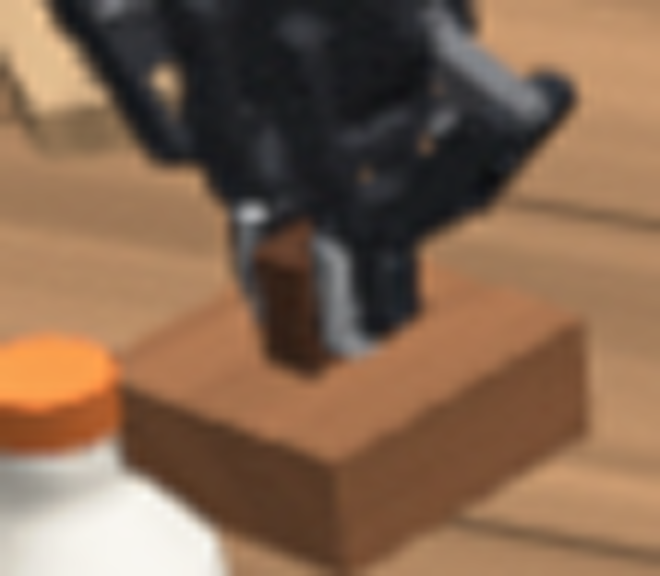

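The key is seated on the block. Releasing and retreating.

```bash
python3 - <<'E'
from h import *
import cv2
robot.open_jaws();st("open")
robot.move_straight([.5400,-.1874,.12],feed=.06)
robot.move_straight([.5400,-.1874,.23],feed=.15)
robot.goto_joints([1.113,0.207,1.542,0,1.393,-0.15]);robot.sleep(.3);st("home")
a=snapshot("scene");t=snapshot("top");cv2.imwrite("pics/s11r.png",a);cv2.imwrite("pics/t11.png",t)
x=cv2.resize(a[185:245,175:235],(400,400),interpolation=cv2.INTER_CUBIC);y=cv2.resize(a[205:245,334:374],(400,400),interpolation=cv2.INTER_CUBIC)
cv2.imwrite("pics/s11.png",np.hstack([x,y]))
a0=cv2.imread("pics/top0.png");d=cv2.absdiff(a0,t).max(2);m=cv2.morphologyEx((d>40).astype(np.uint8),cv2.MORPH_OPEN,np.ones((2,2)))
n,_,stt,c=cv2.connectedComponentsWithStats(m);print([(r.tolist()) for r in stt[1:]])
E
```

```text
open t31.39 p [ 539.99 -187.4    45.99] F [0.4  0.66 0.94] M [-0.064 -0.018 -0.042] w85.3
home t36.85 p [174.24 547.85 230.81] F [-1.16 -0.58 -0.32] M [-0.008 -0.019  0.042] w85.5
[]
```

View pics/s11.png

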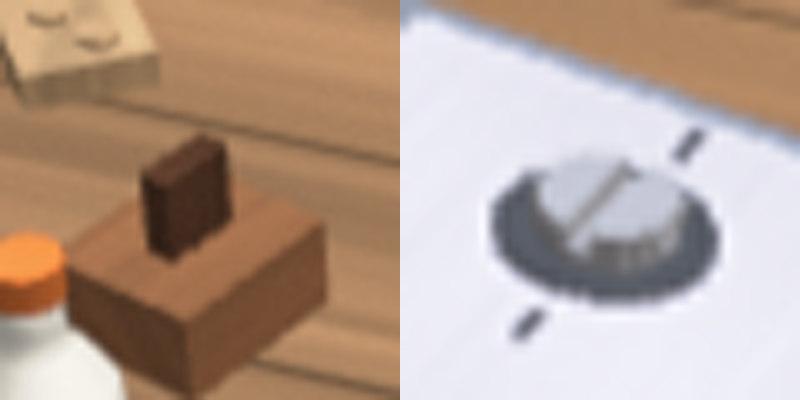

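View pics/t11.png

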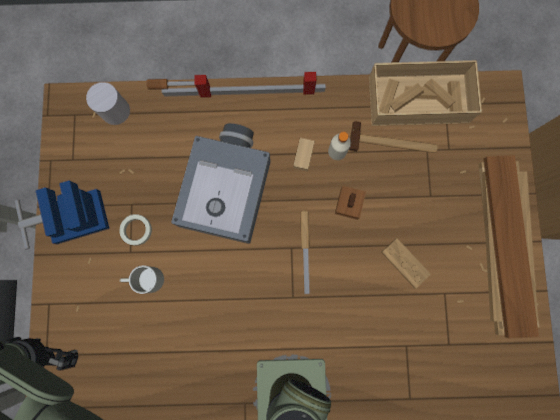

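```bash
python3 - <<'E'
from h import *
G=lambda p:pix(p,10,(334,205))
for a,b,z in(((172,242),(228,165),.112),((128,325),(290,143),.1005)):
    d=ray("scene",G(b),z)-ray("scene",G(a),z);print(np.degrees(np.arctan2(-d[1],-d[0]))-np.degrees(BOX[2]),np.linalg.norm(d))
E
```

```text
4.386230849862621 0.03449047528678056
0.13173409206025255 0.08547237243650012
```

```bash
python3 - <<'E'
from h import *
job.hand_in(); st()
E
```

```text
the job is handed in; nothing more can be done
the job is handed in; nothing more can be done
```

The fastener is locked, the key is back in its block, and I handed the job in at about 37 s of the 72 s. The hand-in reports no verdict.

**What I did**
- I found the box, fastener head and slot, and block from both cameras, then gripped the key and lifted it out.
- On the first try the blade landed on the rim of the slot, with about 3 N. Moving it 0.8 mm sideways seated it on the slot floor.
- I pushed the fastener in. It turned freely, with no wall felt, up to a commanded turn of about 1.64 rad. The highest readings were about 9 N along the push and 4 N sideways.
- I drew the key straight out, set it back in its block, let go and moved the arm back to its start.

**Last checks**
- **Fastener:** the head looks fully up. Its slot is within about 4° of the hatch marks, which puts it at roughly 1.49 rad, so locked.
- **Key:** it stands upright in its block with the gripper open and clear.
- **Other items:** comparing the top view before and after shows nothing has moved.

**Disagreements**
- The camera showed the blade about 3 mm off the robot's own reading, along the slot. I shifted by 2.5 mm to correct it.
- The push force at about 3.6 mm depth was roughly 8 N, against an expected 9 to 10 N. I measured depth only from the arm's position, but the free turn shows the head was in far enough to clear the wall.

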